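# Open the guard and hold the tester on the reference spot

## Robot

A 6-joint arm with a two-finger parallel gripper is mounted at the origin on a cart in front of the work surface, level with it; the furniture and walls round the work are solid. World frame = base frame: x ahead of the robot, y to its left, z up, the work surface at z = 0. Lengths are in m, angles in rad, forces in N, time in s.
With the tool pointing down it reaches from about 0.425 to 0.95 m from the base axis. Payload 3.5 kg.
Tool frame: the origin (TCP) lies at the very end of the fingers, on their centre line; the grasp point (between the pads) lies 19 mm behind it; z points along the fingers, y is the line along which they close (so a half turn about z gives the same grasp; the last joint's range is limited). The gripper opens to 85 mm and grips with 20 to 120 N. Pads are 22 mm wide; open, the fingers measure 114 mm over their backs; the gripper's body (76 mm by 85 mm) begins 54 mm behind the grasp point. The pads swing forward as they close: fully open they stand 13 mm farther back than shut.
Start: joints at [1.016, 0.286, 1.577, -0, 1.279, -0.15], TCP at [0.266, 0.62, 0.231] pointing down, gripper open.
Joint ranges: [-2.77, 2.77], [-0.9, 2.22], [0.21, 2.48], [-1.53, 4.67], [0.24, 2.81], [-2.84, 2.84]. Speed limits (rad/s): [2.79, 2.79, 3.14, 3.14, 3.14, 3.14].

## Interface

Orientations are given as a unit quaternion [x, y, z, w].
In Python, from plant import ctrl gives the robot as it stands.
- The arm moves only by the tool tcp_steps, called after ">>>" by a JSON object that holds its "name" and its "arguments", one argument or row to a line. Schema: {"type":"object","properties":{"steps":{"type":"string"},"grip_n":{"type":"number"},"only":{"type":"string"},"quiet":{"type":"boolean"},"lines":{"type":"string"}},"required":["steps"],"additionalProperties":false}. steps is a string of 1 to 10 rows, parted by a bar, with the numbers parted by commas; each row has 7 numbers: dx, dy, dz in m, then a rotation vector rx, ry, rz in rad, then the opening from 0.0 (shut) to 1.0 (fully open); each row is the pose to reach, as a shift and turn from the pose commanded when the call began, along the tool's axes at that moment; what a row does not reach only later rows make up. A row lasts 1/8 s, in which the tool goes at most 0.0625 m and 0.188 rad, less where a joint would pass 70% of its speed; a pose out of reach is approached as far as the arm can. The fingers move at their own pace and stop on an object; grip_n is the grip in N (left out, the last holds). Time passes only in rows, so rows that do not move let the fingers close. The tool returns the time, the measured TCP pose, the force, the opening and the grip force at its end. only (a regular expression) keeps the lines of the reply that match it, lines (a string "A,B") keeps lines A to B, and quiet returns only ok. Input that does not fit is refused with a message, and nothing moves.
- ctrl.get_state(): the state, without advancing time (a new reading comes with each control period).
- ctrl.read_camera(name): name is "scene" or "top"; returns a dict with "pixels" (420x560x3 uint8, red, green, blue), "camera_matrix" (3x3 intrinsics, pixels), "xyz" and "orientation" of the camera in the world. Camera axes: x right, y down, z forward; pixel columns grow to the right and rows downward; lengths in m; the calibration is good to about 2 mm. A picture is of the moment at which its call begins. There is no depth.
- ctrl.sign_off(): hands the job in; it is judged then, once.
The state is a dict: "time": time; "qpos": joint angles; "dq": joint speeds; "joint_efforts": joint torques, N m; "eef_pos": TCP position; "tcp_rot": TCP orientation; "contact_force": force on the tool from outside, world axes, zero at the start; "wrist_torque": the same for the moment, N m; "opening": opening from 0.0 (shut) to 1.0 (fully open); "finger_force": force on a finger pad.
Only numpy, scipy, OpenCV 4.12 (cv2) and the standard library are available. Lean on these libraries where they do the work, as an engineer would, in place of code of your own. Each camera call takes 0.05 s, during which the arm holds its last target. There are 200 camera calls.

## Task

First throw the black ball-knob lever on the sloping test stand over from its white notch fully into its green notch, which swings the yellow guard off the reference disc. Then draw the orange pen-shaped tester out of its grey holder and gently press its copper spring tip inside the blue ring on the disc, with the tester square to the sloping face and the tip pushed in about half way. Finish while still holding it pressed there in the gripper, with only its tip touching, and leave the mug, loupe, tape and screwdriver where they are.

Things in the scene. Friction and masses are not known exactly. Their poses are not given: they have to be found in the camera images.
- stand: fixed sloping test stand, foot 160 (x) x 190 (y) mm; origin centre of underside, on the worktop; x from its low front edge to its high back edge, z up. Its aluminium plate (150 x 190 mm) slopes at 0.40 rad (23 degrees), centre of its top 70 mm up; outward normal (-0.389, 0, 0.921) in the stand's frame. Stands left or right, turned up to 0.3 rad
- lever (a joint): the lever, rad, about the plate's normal, counter-clockwise from above. Starts at 0 to 0.1 (white notch, stand's +y side, guard over disc), stops at 1.30 (green notch, -y side, guard clear). Over-centre spring: resists up to 0.65, then snaps on and stays; under 2 N at the knob. The yellow guard beyond the shaft (72 mm wide, reaching 92 mm from the shaft, top 17 mm above the plate) turns with it
- lever_knob (a point): centre of the lever's black ball knob, 24 mm diameter, on an 8 mm stem square to the plate; 83 mm from the shaft and 50 mm above the plate along the normal. Moves with the lever
- lever_hinge (a point): point on the lever's shaft axis (19 mm above the plate); the axis is the plate's normal. The knob's circle has its centre 31 mm further out along the normal
- green_notch (a point): fixed point where the centre of the ball knob stands when the lever is fully in the green notch
- disc: the reference disc on the sloping plate; its origin is the centre of its underside, 4 mm below the spot, z axis the outward normal
- spot (a point): centre of the top of the steel reference disc (27 mm diameter, 4 mm thick, fixed on the plate; white inside a blue ring of 16 mm inner, 22 mm outer diameter). z axis = outward normal of the face. 26 mm up the slope from the plate's centre, up to 15 mm to either side; under the guard until the lever is thrown
- holder: fixed grey holder block, 64 x 64 mm, 70 mm high, on a 90 mm square dark foot 6 mm thick; origin at the centre of its underside. The tester stands upright in its 24 mm bore, which reaches down to 6 mm above the worktop; it must be lifted 60 mm straight up to come clear
- tester: loose pen-shaped tester, 138 mm long, about 100 g; origin at the end of its unpressed copper tip, z along it to the tail. Black nose 18 mm diameter (z 16 to 60, tapering to 8 mm), steel collar 33 mm diameter (z 60 to 66) resting on the holder, orange grip 20 mm diameter (z 66 to 138 mm). Starts upright, origin 10 mm above the worktop
- tester_grip (a point): point on the tester's axis in the middle of the orange grip, 100 mm from the tip end; a good place to take it from above
- tip (a point): outer end of the tester's copper tip (4.4 mm diameter, round-ended); moves in with the tip
- tester_tip (a joint): how far the tester's spring tip is pushed in, m: 0 out, 0.010 fully in. The push is 2 N at first, rising by 0.6 N per mm to 8 N fully in (5 N half way)
- mug: white mug, 92 x 127 x 95 mm, origin at the centre of its underside; leave alone
- loupe: folded loupe, 24 x 30 x 15 mm, origin underneath; leave alone
- tape: roll of masking tape lying flat, 78 mm diameter, 19 mm high, origin underneath; leave alone
- driver: screwdriver with a red handle, 22 x 170 x 22 mm, lying flat, origin underneath; leave alone

How it is judged:
On the way, in this order (a step that is already met when the one before it is completed fails the run):
1. the lever is in the green notch, while the tester still stands in its holder (value of joint lever above 1.2 rad and horizontal distance between tester and holder below 0.01 m and height (world z) of tester below 0.03 m), for 0.2 s.
2. the tester is drawn out of the holder, in the gripper (height (world z) of tester above 0.07 m and contact force between the fingers and tester above 1 N), for 0.1 s.
At the end, for the whole second after the job is handed in: Lever over 1.2 rad; tester at rest in the gripper, its tip on the disc within 8 mm of the spot's centre (inside the ring), its axis within 0.2 rad (11 degrees) of square to the face, the tip pushed in 2 to 9 mm (about 3 to 7.5 N), touching neither stand, lever, guard nor holder (value of joint lever above 1.2 rad and distance between tip and spot below 0.008 m and angle between the z axis of tester and the z axis of spot, either way round below 0.2 rad and value of joint tester_tip between 0.002 and 0.009 m and contact force between the fingers and tester above 1 N and contact force between tester and stand below 0.3 N and contact force between tester and holder below 0.3 N and linear speed of tester below 0.02 m/s); the arm keeps its last pose, push and grip.
It fails at once if the mug is moved by more than 30 mm (distance of mug from where it was at the start of the episode above 0.03 m).
It fails at once if the loupe is moved by more than 30 mm (distance of loupe from where it was at the start of the episode above 0.03 m).
It fails at once if the tape is moved by more than 30 mm (distance of tape from where it was at the start of the episode above 0.03 m).
It fails at once if the driver is moved by more than 30 mm (distance of driver from where it was at the start of the episode above 0.03 m).
It fails at once if the tester presses on something with more than 20 N (the tip driven home hard) (contact force between tester and disc above 20 N or contact force between tester and stand above 20 N).
It also fails if it takes over 53 s, if anything falls off the work surface, if the arm or the gripper's body presses on something with over 40 N, if the wrist force passes 120 N, or if a joint passes its speed limit or range.

## Working session

There is one attempt and no reset: what is moved stays moved. The work goes in short steps, Python scripts to look and compute and a tool call to move; the robot and the scene stay as the last step left them, time stands still between calls to the robot, and variables do not carry over. Pictures are saved under pics/ and viewed, at most 10 in all, crops included, and the job is handed in when it is done.

```bash
ls; mkdir -p pics
```

Run:
```python
from plant import ctrl
import cv2,pickle
d={}
for n in("scene","top"):
    c=ctrl.read_camera(n); d[n]=c; print(n,c["camera_matrix"],c["xyz"],c["orientation"])
    cv2.imwrite(f"pics/{n}0.png",c["pixels"][:,:,::-1])
pickle.dump(d,open("cam0.pkl","wb"))
print(ctrl.get_state())
```

```text
pics
plant.py
scene [[467.60698322   0.         275.72760669]
 [  0.         467.60698322 206.70007037]
 [  0.           0.           1.        ]] [-0.01395803 -0.97505132  0.80886091] [ 0.8543621  -0.20081729  0.11962777 -0.46414116]
top [[399.20675386   0.         278.6932949 ]
 [  0.         399.20675386 213.11432338]
 [  0.           0.           1.        ]] [ 0.23293474 -0.00284745  1.3002823 ] [-0.69824818  0.70810698 -0.07688605  0.07157172]
{'time': 0.1, 'qpos': array([ 1.01598487e+00,  2.87115794e-01,  1.57804376e+00, -2.99696890e-06,
        1.27859979e+00, -1.50029560e-01]), 'dq': array([-0.00143798, -0.00166698, -0.00166072, -0.00089727,  0.00011935,
       -0.00182281]), 'joint_efforts': array([-3.42346666e-04, -4.07295370e+01, -2.93698937e+01, -1.61433354e-04,
        3.38268030e-03,  6.36092267e-06]), 'eef_pos': array([0.26549995, 0.61994057, 0.23005256]), 'tcp_rot': array([ 2.01011508e-01,  9.79588281e-01, -1.01725556e-03, -3.72591664e-04]), 'contact_force': array([-0.59321545, -0.07610022, -1.07970361]), 'wrist_torque': array([-0.04088055, -0.03006922, -0.03047383]), 'finger_force': 0.0, 'opening': 0.9993526521128132}
```

View pics/scene0.png

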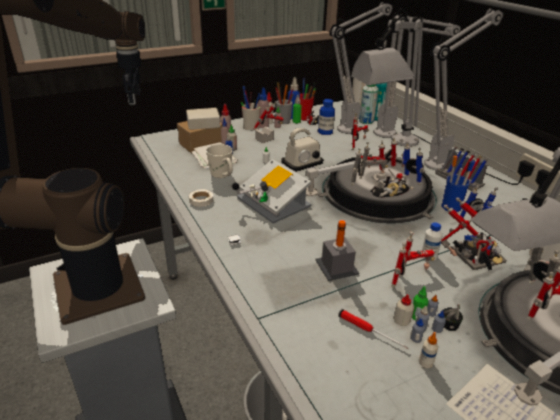

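View pics/top0.png

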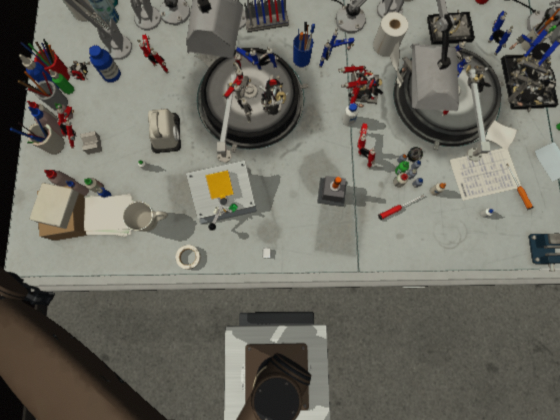

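The stand is near top pixel (222,192), with the black knob near (212,227) and the holder and tester near (334,188). In the scene view the stand is near (273,190) and the tester near (341,235). I'll enlarge both.

Run:
```python
import cv2,pickle,numpy as np
d=pickle.load(open("cam0.pkl","rb"))
def crop(n,x,y,w,h,s): return cv2.resize(d[n]["pixels"][y:y+h,x:x+w,::-1],None,fx=s,fy=s,interpolation=cv2.INTER_CUBIC)
a=crop("top",180,150,80,100,5)   # 400x500
b=crop("scene",225,150,80,100,5)
cv2.imwrite("pics/c1.png",np.hstack([a,b]))
a=crop("top",310,165,50,50,8);b=crop("scene",310,210,50,75,8)[:600]
a=np.vstack([a,np.zeros((200,400,3),np.uint8)])
cv2.imwrite("pics/c2.png",np.hstack([a,b]))
```

```text
(no output)
```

View pics/c1.png

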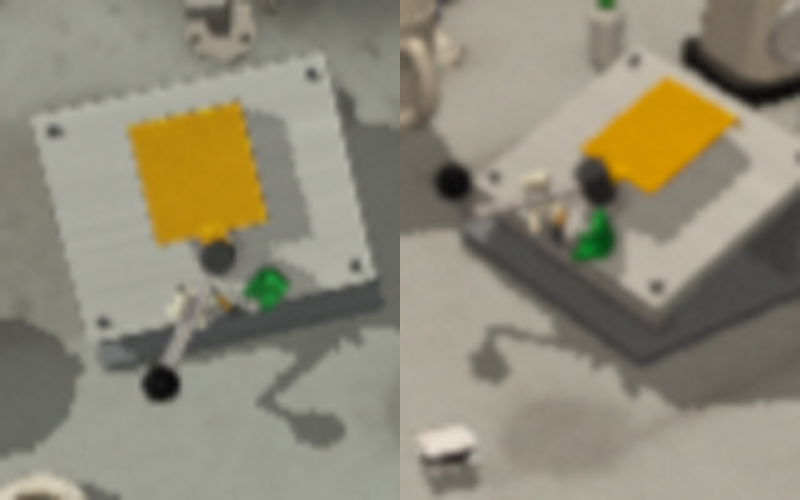

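View pics/c2.png

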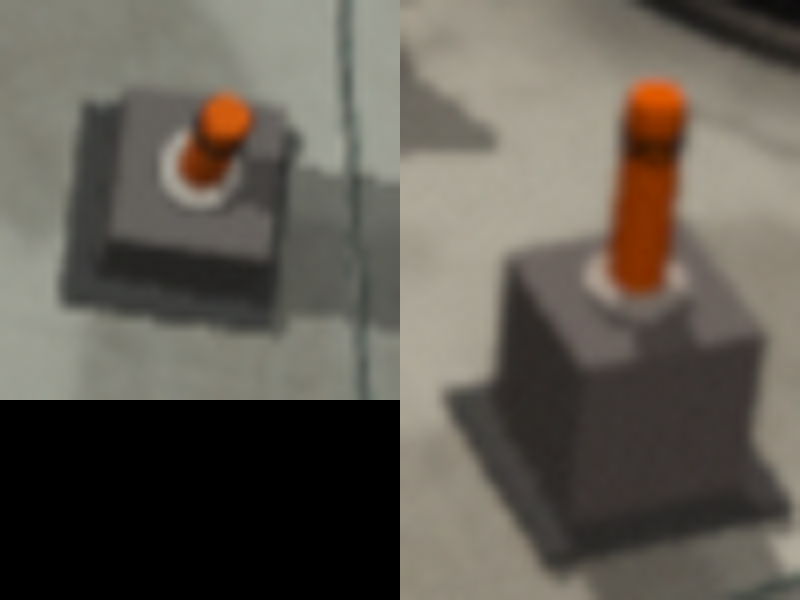

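Create h.py:
```python
import numpy as np,pickle
from scipy.spatial.transform import Rotation as R
from scipy.optimize import least_squares
def proj(c,p):
    q=R.from_quat(c["orientation"]).inv().apply(np.asarray(p)-c["xyz"])
    k=np.asarray(c["camera_matrix"])@q
    return k[:2]/k[2]
S,C=np.sin(.4),np.cos(.4)
U=np.array([C,0,S]);N=np.array([-S,0,C]);Y=np.array([0,1,0])
def pl(p,a,b,h):  # plate coords -> world; a up slope, b left, h above plate; p=x,y,yaw
    return np.r_[p[:2],0]+R.from_rotvec([0,0,p[2]]).apply([0,0,.07]+a*U+b*Y+h*N)
```

Run:
```python
from h import *
d=pickle.load(open("cam0.pkl","rb"))
T=lambda u,v:("top",180+(u+.5)/5-.5,150+(v+.5)/5-.5)
Sc=lambda u,v:("scene",225+(u-400+.5)/5-.5,150+(v+.5)/5-.5)
# name -> obs
obs=[("c",(1,1),T(32,118)),("c",(1,-1),T(325,52)),("c",(-1,-1),T(378,275)),("c",(-1,1),T(86,342)),
("s",(1,1),T(54,132)),("s",(1,-1),T(312,74)),("s",(-1,-1),T(355,265)),("s",(-1,1),T(102,323)),
("c",(1,1),Sc(640,52)),("s",(1,1),Sc(633,62)),("s",(-1,1),Sc(495,177)),("s",(-1,-1),Sc(656,287)),
("k",0,T(160,384)),("k",0,Sc(453,182)),("hub",0,T(218,256)),("hub",0,Sc(597,180))]
def pt(q,o):
    x,y,w,s,a,b,ph,hh=q
    if o[0]=="c": return pl(q,.075*o[1][0],.095*o[1][1],0)
    if o[0]=="s": return pl(q,(.075-s)*o[1][0],(.095-s)*o[1][1],0)
    if o[0]=="k": return pl(q,a+.083*np.cos(ph),b+.083*np.sin(ph),.05)
    return pl(q,a,b,hh)
f=lambda q:np.concatenate([proj(d[o[2][0]],pt(q,o))-o[2][1:] for o in obs])
r=least_squares(f,[.6,.2,.2,.01,-.03,0,2.5,.03],loss="soft_l1")
print(r.x.round(4)); print(f(r.x).reshape(-1,2).round(1).tolist())
q=r.x; np.save("q.npy",q)
print("knob",pt(q,("k",)),"hub",pl(q,q[4],q[5],.05))
for th in(.65,1.2,1.3): print(th,pl(q,q[4]+.083*np.cos(q[6]+th),q[5]+.083*np.sin(q[6]+th),.05))
# free triangulation of knob
g=least_squares(lambda p:np.r_[proj(d["top"],p)-T(160,384)[1:],proj(d["scene"],p)-Sc(453,182)[1:]],[.55,.2,.1])
print("knob tri",g.x,g.fun)
T2=lambda u,v:(310+(u+.5)/8-.5,165+(v+.5)/8-.5); S2=lambda u,v:(310+(u-400+.5)/8-.5,210+(v+.5)/8-.5)
for z,a,b in((.148,T2(227,118),S2(658,98)),(.076,T2(200,172),S2(637,283))):
    g=least_squares(lambda p:np.r_[proj(d["top"],p)-a,proj(d["scene"],p)-b],[.55,-.2,.1]); print(z,g.x,g.fun.round(1))
```

```text
[ 5.7580e-01  1.6890e-01  2.1390e-01  1.2300e-02 -3.4500e-02  1.0000e-04
  2.4899e+00  1.9900e-02]
[[-0.3, -0.6], [0.3, -0.3], [-0.0, 0.7], [0.6, 0.3], [0.1, -0.4], [-0.1, -0.0], [0.0, -0.1], [0.2, -0.4], [-0.9, -1.8], [0.1, -0.2], [-0.2, 0.1], [-0.2, -0.0], [0.2, -0.3], [-0.1, -0.1], [-0.0, -0.2], [-0.5, 0.2]]
knob [0.45564325 0.19441346 0.07691813] hub [0.5257236  0.15811772 0.10261569]
0.65 [0.45098738 0.14203024 0.07029402]
1.2 [0.47115037 0.10199373 0.07503199]
1.3 [0.47681136 0.09620802 0.07685173]
knob tri [0.45548539 0.19507605 0.0760093 ] [ 0.06767685 -0.22335022 -0.22925352  0.04092468]
0.148 [ 0.58271622 -0.19420866  0.1452993 ] [ 0.2 -0.5 -0.4  0.1]
0.076 [ 0.58250854 -0.19445462  0.07269255] [ 0.2 -0.5 -0.4  0.1]
```
Excellent fit. ph=2.49 = π-0.65. So angle ~0 (2.49 + 1.3 = 3.79 if lever=0).

The fit leaves residuals under 1 px (one corner is 2 px off). The lever starts near 0 and its knob is at (0.456, 0.194, 0.077). The tester axis is at (0.583, -0.194). Next I'll put the part-open fingers either side of the knob.

Add to h.py:
```python
def rel(targets):
    """targets: list of (pos, Rotation or None) -> deltas in present tool axes"""
    from plant import ctrl
    s=ctrl.get_state(); R0=R.from_quat(s["tcp_rot"])
    for p,Q in targets:
        d=R0.inv().apply(np.asarray(p)-s["eef_pos"])
        r=(R0.inv()*Q).as_rotvec() if Q is not None else np.zeros(3)
        print(np.r_[d,r].round(4).tolist())
def down(ydir): # tool down with y axis at angle ydir
    y=np.array([np.cos(ydir),np.sin(ydir),0]); z=np.array([0,0,-1.]); return R.from_matrix(np.c_[np.cross(y,z),y,z])
```

>>> {"name": "tcp_steps", "arguments": {
  "steps": "-0.342,-0.316,0.07,0,0,0,0.6 | -0.342,-0.316,0.07,0,0,0,0.6 | -0.342,-0.316,0.07,0,0,0,0.6 | -0.342,-0.316,0.07,0,0,0,0.6 | -0.342,-0.316,0.07,0,0,0,0.6 | -0.342,-0.316,0.07,0,0,0,0.6 | -0.342,-0.316,0.07,0,0,0,0.6 | -0.342,-0.316,0.07,0,0,0,0.6 | -0.342,-0.316,0.07,0,0,0,0.6 | -0.342,-0.316,0.07,0,0,0,0.6"
}}

```text
time: 1.35
eef_pos: [0.4554, 0.1957, 0.1612]
tcp_rot: [0.201, 0.98, 0.0, -0.0]
contact_force: [0.4, 0.0, 0.3]
opening: 0.6
finger_force: 0.0
```

Run:
```python
from h import *
rel([((.4556,.1944,.062),down(np.radians(65)))])
```

```text
[-0.0008, -0.0011, 0.0992, 0.0001, -0.0006, 0.0314]
```

>>> {"name": "tcp_steps", "arguments": {
  "steps": "0,-0.001,0.03,0,0,0,0.6 | 0,-0.001,0.06,0,0,0,0.6 | 0,-0.001,0.08,0,0,0,0.6 | 0,-0.001,0.099,0,0,0,0.6 | 0,-0.001,0.099,0,0,0,0.6"
}}

```text
time: 1.98
eef_pos: [0.4535, 0.1954, 0.0609]
tcp_rot: [0.2, 0.98, -0.001, -0.002]
contact_force: [0.1, -0.2, 0.6]
opening: 0.597
finger_force: 0.0
```

Run:
```python
from h import *
q=np.load("q.npy")
L=[]
for th in np.linspace(.16,1.44,9):
    p=pl(q,q[4]+.083*np.cos(q[6]+th),q[5]+.083*np.sin(q[6]+th),.05)-[0,0,.015]
    L.append((p,down(np.radians(65)+min(th,1.3))))
rel(L)
```

```text
[-0.0035, -0.013, 0.0018, -0.0017, -0.0033, -0.1262]
[-0.0065, -0.0257, 0.0039, -0.0015, -0.0034, -0.2862]
[-0.0115, -0.038, 0.0052, -0.0012, -0.0036, -0.4462]
[-0.0182, -0.0494, 0.0057, -0.0009, -0.0037, -0.6062]
[-0.0265, -0.0597, 0.0053, -0.0006, -0.0038, -0.7662]
[-0.0362, -0.0687, 0.0041, -0.0003, -0.0038, -0.9262]
[-0.0471, -0.076, 0.0022, -0.0, -0.0039, -1.0862]
[-0.0588, -0.0816, -0.0006, 0.0003, -0.004, -1.2462]
[-0.0711, -0.0852, -0.0039, 0.0003, -0.004, -1.2662]
```

>>> {"name": "tcp_steps", "arguments": {
  "steps": "-0.003,-0.013,0.001,0,0,-0.13,0.6 | -0.006,-0.026,0.003,0,0,-0.29,0.6 | -0.011,-0.038,0.004,0,0,-0.45,0.6 | -0.018,-0.049,0.004,0,0,-0.6,0.6 | -0.026,-0.06,0.004,0,0,-0.77,0.6 | -0.036,-0.069,0.003,0,0,-0.93,0.6 | -0.047,-0.076,0.002,0,0,-1.09,0.6 | -0.059,-0.082,-0.001,0,0,-1.25,0.6 | -0.066,-0.084,-0.003,0,0,-1.27,0.6 | -0.066,-0.084,-0.003,0,0,-1.27,0.6"
}}

```text
time: 3.22
eef_pos: [0.4837, 0.0915, 0.0663]
tcp_rot: [-0.418, 0.908, -0.0, 0.001]
contact_force: [0.2, 1.0, -0.1]
opening: 0.598
finger_force: 0.0
```

Run:
```python
from plant import ctrl
import cv2,pickle,numpy as np
d={}
for n in("scene","top"): d[n]=ctrl.read_camera(n)
pickle.dump(d,open("cam1.pkl","wb"))
def crop(n,x,y,w,h,s): return cv2.resize(d[n]["pixels"][y:y+h,x:x+w,::-1],None,fx=s,fy=s,interpolation=cv2.INTER_CUBIC)
cv2.imwrite("pics/c3.png",np.hstack([crop("top",180,150,80,100,5),crop("scene",225,150,80,100,5)]))
```

```text
(no output)
```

View pics/c3.png

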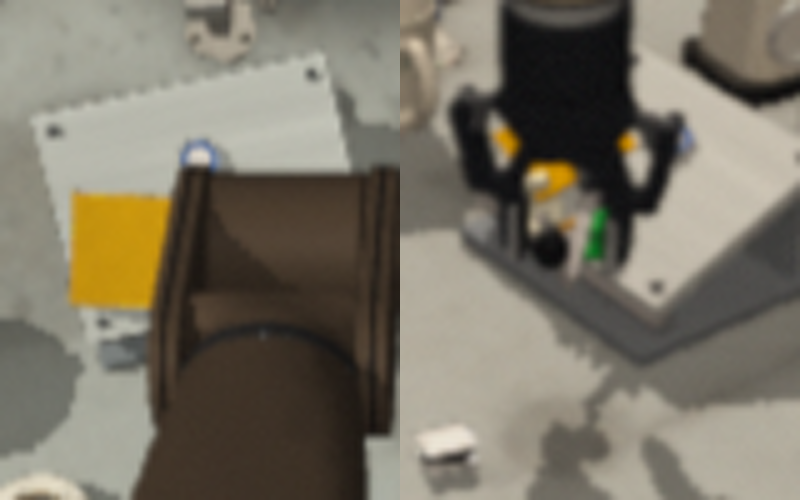

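The blue ring shows at top pixel (199,157) in the crop and the guard has swung left. In the scene view the knob sits by the green notch, partly hidden by the gripper. I'll lift straight up, move over the tester, and check again.

>>> {"name": "tcp_steps", "arguments": {
  "steps": "0,0,-0.06,0,0,0,0.6 | 0,0,-0.12,0,0,0,0.6 | 0,0,-0.14,0,0,0,0.6 | 0.153,-0.261,-0.14,0,0,0.3,0.9 | 0.153,-0.261,-0.14,0,0,0.5,0.9 | 0.153,-0.261,-0.14,0,0,0.7,0.9 | 0.153,-0.261,-0.14,0,0,0.864,0.9 | 0.153,-0.261,-0.14,0,0,0.864,0.9 | 0.153,-0.261,-0.14,0,0,0.864,0.9 | 0.153,-0.261,-0.14,0,0,0.864,0.9"
}}

```text
time: 4.58
eef_pos: [0.5819, -0.1936, 0.2047]
tcp_rot: [-0.001, 1.0, 0.001, -0.001]
contact_force: [-0.6, 0.3, -0.3]
opening: 0.9
finger_force: 0.0
```

Run:
```python
from h import *
from plant import ctrl
import cv2
d={}
for n in("scene","top"): d[n]=ctrl.read_camera(n)
pickle.dump(d,open("cam2.pkl","wb"))
def crop(n,x,y,w,h,s): return cv2.resize(d[n]["pixels"][y:y+h,x:x+w,::-1],None,fx=s,fy=s,interpolation=cv2.INTER_CUBIC)
cv2.imwrite("pics/c4.png",np.hstack([crop("top",180,150,80,100,5),crop("scene",225,150,80,100,5)]))
print(ctrl.get_state()["qpos"])
rel([((.583,-.1943,.091),down(np.pi/2))])
q=np.load("q.npy")
for th in(1.2,1.3,1.35):
    p=pl(q,q[4]+.083*np.cos(q[6]+th),q[5]+.083*np.sin(q[6]+th),.05)
    a=proj(d["top"],p);b=proj(d["scene"],p)
    print(th,(a-[180,150])*5,(b-[225,150])*5+[400,0])
# blue centroid -> spot, height 4 mm above plate at a=.026
for n,(x0,y0) in(("top",(200,165)),("scene",(265,160))):
    im=d[n]["pixels"][y0:y0+40,x0:x0+45].astype(int); 
    w=np.clip(im[:,:,2]-im[:,:,0]-15,0,60)
    v,u=np.nonzero(w); ww=w[v,u]
    o=np.array([(u*ww).sum()/ww.sum()+x0,(v*ww).sum()/ww.sum()+y0])
    g=least_squares(lambda c:proj(d[n],pl(q,c[0],c[1],.004))-o,[.026,0]); print(n,o,len(u),u.min()+x0,u.max()+x0,v.min()+y0,v.max()+y0,"a,b",g.x)
```

```text
[-4.85443028e-01  1.74550088e-01  1.75861716e+00  2.88824558e-04
  1.20939829e+00 -2.05934735e+00]
[-0.0011, -0.0015, 0.1141, 0.0007, -0.0007, 0.003]
1.2 [308.29625065 354.47739242] [535.29384285 247.35785674]
1.3 [317.36368658 344.90005322] [548.02833164 247.24667176]
1.35 [321.52275632 339.78856347] [554.53944546 246.79507679]
top [219.69512195 181.58013937] 34 216 223 178 185 a,b [ 0.02503193 -0.00207354]
scene [278.81578947 178.21052632] 10 277 282 176 180 a,b [ 0.02335569 -0.0025799 ]
```

View pics/c4.png

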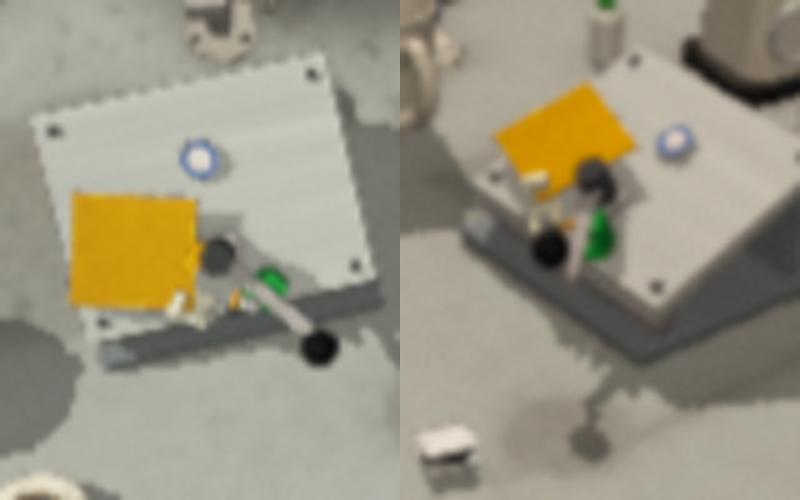

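The knob is at crop pixels (319,347) and (549,247), which matches 1.30 rad, so the lever is fully in the green notch. The ring centre at (200,158) and (675,142) puts the spot at about 25 mm up the slope and -2 mm sideways. Next I'll grasp the tester.

>>> {"name": "tcp_steps", "arguments": {
  "steps": "-0.001,-0.001,0.05,0,0,0,0.9 | -0.001,-0.001,0.09,0,0,0,0.9 | -0.001,-0.001,0.114,0,0,0,0.9 | -0.001,-0.001,0.114,0,0,0,0.9 | -0.001,-0.001,0.114,0,0,0,0 | -0.001,-0.001,0.114,0,0,0,0 | -0.001,-0.001,0.114,0,0,0,0 | -0.001,-0.001,0.114,0,0,0,0 | -0.001,-0.001,0.114,0,0,0,0 | -0.001,-0.001,0.114,0,0,0,0",
  "grip_n": 50
}}

```text
time: 5.92
eef_pos: [0.5841, -0.1958, 0.0927]
tcp_rot: [-0.001, 1.0, -0.0, 0.001]
contact_force: [-0.9, 1.0, 6.3]
opening: 0.221
finger_force: 48.8
```

>>> {"name": "tcp_steps", "arguments": {
  "steps": "0,0,-0.02,0,0,0,0 | 0,0,-0.04,0,0,0,0 | 0,0,-0.07,0,0,0,0 | 0,0,-0.11,0,0,0,0 | 0,0,-0.15,0,0,0,0 | 0,0,-0.18,0,0,0,0 | 0,0,-0.18,0,0,0,0 | 0,0,-0.18,0,0,0,0"
}}

```text
time: 6.92
eef_pos: [0.5827, -0.1953, 0.2702]
tcp_rot: [-0.001, 1.0, 0.0, -0.001]
contact_force: [-1.1, -0.0, -1.0]
opening: 0.219
finger_force: 48.8
```

Run:
```python
from h import *
from plant import ctrl
import cv2
d={}
for n in("scene","top"): d[n]=ctrl.read_camera(n)
pickle.dump(d,open("cam3.pkl","wb"))
s=ctrl.get_state(); t=s["eef_pos"]; print(t,s["finger_force"])
b=proj(d["scene"],t+[0,0,-.03]); x,y=(b-[40,40]).astype(int)
cr=lambda n,x,y:cv2.resize(d[n]["pixels"][y:y+80,x:x+80,::-1],None,fx=6,fy=6,interpolation=cv2.INTER_CUBIC)
print(x,y); cv2.imwrite("pics/c5.png",cr("scene",x,y))
q=np.load("q.npy")
Rs=R.from_rotvec([0,0,q[2]]); n=Rs.apply(N); yv=Rs.apply(Y)
Q=R.from_matrix(np.c_[np.cross(yv,-n),yv,-n])
sp=pl(q,.0255,-.0022,.004); print("spot",sp,"n",n)
rel([(sp+n*(.0815+.06),Q)])
```

```text
[ 0.58241385 -0.19509415  0.26892334] 48.763454742729664
305 150
spot [0.59773481 0.1713669  0.08361441] n [-0.38054661 -0.08264939  0.92106099]
[0.0379, 0.3547, 0.0558, -0.0404, -0.4018, -0.2103]
```

View pics/c5.png

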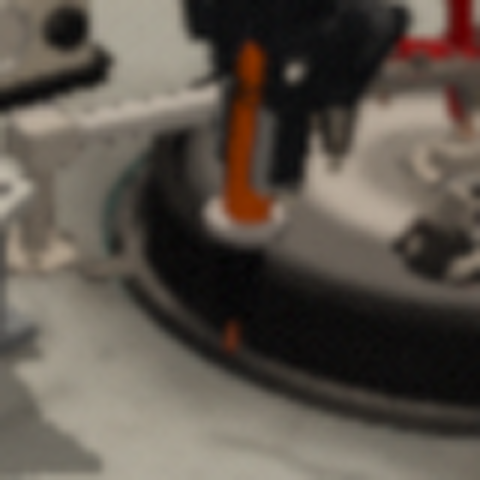

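The tester is gripped and out of the holder: collar centre at about (243,220), copper tip end at about (231,351) in the crop. I'll check these against the predicted positions.

Run:
```python
from h import *
d=pickle.load(open("cam3.pkl","rb"))
t=np.array([.5824,-.1951,.2689])
f=lambda p:(proj(d["scene"],p)-[305,150]+.5)*6-.5
for nm,z in(("tip",-.081),("collar mid",-.018),("tail",.057)): print(nm,f(t+[0,0,z]))
for e in np.eye(3)*.005: print("5mm",f(t+[0,0,-.081]+e)-f(t+[0,0,-.081]))
```

```text
tip [231.35699509 349.78377449]
collar mid [246.55290824 216.74974632]
tail [265.89828187  47.38888226]
5mm [10.16248526 -2.83884585]
5mm [-6.82966552 -5.96342132]
5mm [  1.17306433 -10.26970027]
```

>>> {"name": "tcp_steps", "arguments": {
  "steps": "0,0.04,0,0,0,0,0 | 0.01,0.09,0,-0.01,-0.07,-0.04,0 | 0.01,0.14,0,-0.01,-0.14,-0.07,0 | 0.02,0.19,0,-0.02,-0.2,-0.1,0 | 0.02,0.24,0,-0.03,-0.27,-0.14,0 | 0.03,0.29,0,-0.03,-0.33,-0.17,0 | 0.038,0.33,0.02,-0.04,-0.4,-0.21,0 | 0.038,0.355,0.04,-0.04,-0.402,-0.21,0 | 0.038,0.355,0.056,-0.04,-0.402,-0.21,0 | 0.038,0.355,0.056,-0.04,-0.402,-0.21,0"
}}

```text
time: 8.28
eef_pos: [0.5436, 0.1589, 0.2123]
tcp_rot: [-0.105, 0.975, 0.02, 0.197]
contact_force: [-0.4, -0.4, -0.7]
opening: 0.22
finger_force: 48.9
```

Create m.py:
```python
from h import *
from plant import ctrl
q=np.load("q.npy")
Rs=R.from_rotvec([0,0,q[2]]); n=Rs.apply(N); yv=Rs.apply(Y)
Q=R.from_matrix(np.c_[np.cross(yv,-n),yv,-n])
sp=pl(q,.0255,-.0022,.004)
s=ctrl.get_state(); z=R.from_quat(s["tcp_rot"]).apply([0,0,1]); f=s["contact_force"]
print("along-normal force",f@n,"gap",(s["eef_pos"]+.0815*z-sp)@n,"tilt",np.arccos(-z@n),"grip",s["finger_force"],s["qpos"].round(2))
rel([(sp+n*(.0815+.01),Q)])
```

```bash
python3 m.py
```

```text
along-normal force -0.4975388094085058 gap 0.05865537612651757 tilt 0.0033542429545422216 grip 48.94457336515188 [ 0.08 -0.14  2.1   0.07  0.79 -1.74]
[-0.0012, 0.0009, 0.0487, -0.0024, -0.0023, 0.0006]
```

Now down to about 10 mm from the disc, then I'll check with the cameras.

>>> {"name": "tcp_steps", "arguments": {
  "steps": "-0.001,0.001,0.02,0,0,0,0 | -0.001,0.001,0.035,0,0,0,0 | -0.001,0.001,0.044,0,0,0,0 | -0.001,0.001,0.044,0,0,0,0 | -0.001,0.001,0.044,0,0,0,0"
}}

```text
time: 8.9
eef_pos: [0.5628, 0.164, 0.1758]
tcp_rot: [-0.105, 0.974, 0.02, 0.2]
contact_force: [-0.1, -0.3, -0.9]
opening: 0.226
finger_force: 49.0
```

```bash
python3 m.py
```

Run:
```python
from h import *
from plant import ctrl
import cv2
d={n:ctrl.read_camera(n) for n in("scene","top")}
cr=lambda n,x,y:cv2.resize(d[n]["pixels"][y:y+60,x:x+50,::-1],None,fx=8,fy=8,interpolation=cv2.INTER_CUBIC)
cv2.imwrite("pics/c6.png",np.hstack([cr("top",195,155),cr("scene",250,140)]))
s=ctrl.get_state(); z=R.from_quat(s["tcp_rot"]).apply([0,0,1]); t=s["eef_pos"]+.0815*z
q=np.load("q.npy"); sp=pl(q,.0255,-.0022,.004)
for p in(t,sp): print((proj(d["top"],p)-[195,155])*8,(proj(d["scene"],p)-[250,140])*8+[400,0])
```

```text
along-normal force -0.7327049549795767 gap 0.017323052435730193 tilt 0.005001750355522093 grip 48.956975005567074 [ 0.09 -0.05  2.09  0.07  0.7  -1.74]
[0.0031, -0.0002, 0.0073, -0.0029, 0.0041, 0.0006]
[192.87105924 207.15118762] [627.63096919 265.61546245]
[197.59666613 211.42021492] [633.79479502 301.99347676]
```

View pics/c6.png

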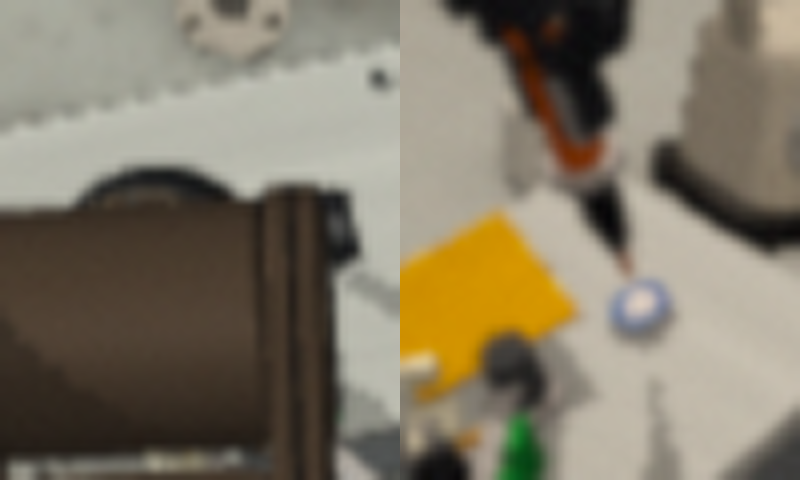

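The tip is at (628,270) in the scene crop, pointing at the ring centre (640,307); both are within about 0.5 px of prediction. I'll approach slowly.

>>> {"name": "tcp_steps", "arguments": {
  "steps": "0.003,0,0.005,0,0.004,0,0 | 0.003,0,0.01,0,0.004,0,0 | 0.003,0,0.013,0,0.004,0,0 | 0.003,0,0.013,0,0.004,0,0 | 0.003,0,0.013,0,0.004,0,0 | 0.003,0,0.013,0,0.004,0,0"
}}

```text
time: 9.75
eef_pos: [0.5649, 0.1646, 0.1623]
tcp_rot: [-0.105, 0.975, 0.02, 0.197]
contact_force: [-0.4, 0.1, -0.9]
opening: 0.224
finger_force: 49.0
```

```bash
python3 m.py
```

```text
along-normal force -0.6851467378737639 gap 0.0040335623877935595 tilt 0.0028413135791549235 grip 48.95657993853092 [ 0.09 -0.03  2.1   0.07  0.68 -1.74]
[-0.0002, -0.0004, -0.006, -0.0028, -0.0004, 0.0008]
```

>>> {"name": "tcp_steps", "arguments": {
  "steps": "0,0,0.002,0,0,0,0 | 0,0,0.004,0,0,0,0 | 0,0,0.006,0,0,0,0 | 0,0,0.006,0,0,0,0 | 0,0,0.006,0,0,0,0 | 0,0,0.006,0,0,0,0"
}}

```text
time: 10.5
eef_pos: [0.5672, 0.1651, 0.1569]
tcp_rot: [-0.105, 0.974, 0.02, 0.198]
contact_force: [-1.7, 0.1, 1.8]
opening: 0.217
finger_force: 49.3
```

```bash
python3 m.py
```

```text
along-normal force 2.308588207264985 gap -0.0019050895912218553 tilt 0.00282634814292363 grip 49.25092130899429 [ 0.09 -0.01  2.09  0.07  0.67 -1.74]
[-0.0001, -0.0004, -0.0119, -0.0028, -0.0003, 0.0008]
```

>>> {"name": "tcp_steps", "arguments": {
  "steps": "0,0,0.001,0,0,0,0 | 0,0,0.002,0,0,0,0 | 0,0,0.0034,0,0,0,0 | 0,0,0.0034,0,0,0,0 | 0,0,0.0034,0,0,0,0 | 0,0,0.0034,0,0,0,0 | 0,0,0.0034,0,0,0,0"
}}

```text
time: 11.38
eef_pos: [0.5685, 0.1654, 0.1536]
tcp_rot: [-0.105, 0.974, 0.02, 0.198]
contact_force: [-2.1, 0.5, 4.1]
opening: 0.221
finger_force: 49.5
```

```bash
python3 m.py
```

Run:
```python
from h import *
from plant import ctrl
import cv2
d={n:ctrl.read_camera(n) for n in("scene","top")}
cv2.imwrite("pics/c7.png",cv2.resize(d["scene"]["pixels"][140:200,250:320,::-1],None,fx=8,fy=8,interpolation=cv2.INTER_CUBIC))
```

```text
along-normal force 4.533387740242424 gap -0.005407659291382018 tilt 0.0028159181649022834 grip 49.457673355937004 [ 0.09 -0.01  2.09  0.07  0.66 -1.74]
[-0.0002, -0.0004, -0.0154, -0.0028, -0.0003, 0.0008]
```

View pics/c7.png

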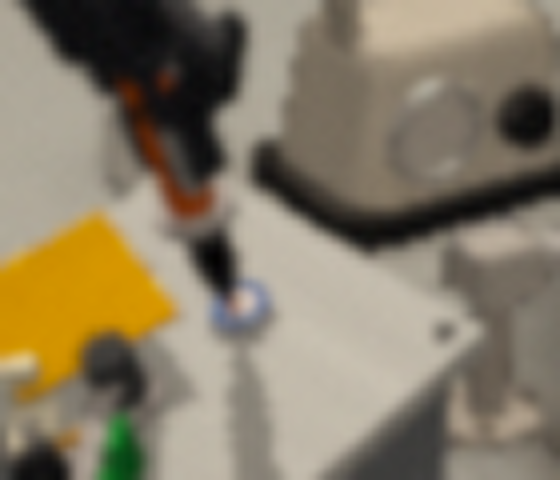

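The tip is at about (240,303), inside the ring centred at about (240,307). The push is about 5.2 N net, so the tip is in about half way.

```bash
python3 -c "
from plant import ctrl
print(ctrl.sign_off())"
```

```text
the job is handed in; nothing more can be done
None
```

The job is handed in: the lever is fully in the green notch, and the gripper holds the tester square to the face with its tip inside the blue ring, pressed in about half way (about 5 N). No verdict came back.

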